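# Set out the tubes of a welding-bench rod caddy in order of height

## Robot

A 6-joint arm with a two-finger parallel gripper is mounted at the origin on the work surface. World frame = base frame: x ahead of the robot, y to its left, z up, the work surface at z = 0. Lengths are in mm, angles in rad, forces in N, time in s.
With the tool pointing down it reaches from about 350 to 975 mm from the base axis. Payload 7.1 kg.
Tool frame: the origin (TCP) lies at the centre of the arm's flange, where the gripper is bolted on; the fingertips stand 182 mm ahead of it and the grasp point (between the pads) lies 163 mm ahead of it; z points along the fingers, y is the line along which they close (so a half turn about z gives the same grasp; the last joint's range is limited). The gripper opens to 88 mm and grips with 3 to 60 N. Pads are 20 mm wide; open, the fingers measure 115 mm over their backs; the gripper's body (75 mm by 178 mm) begins 61 mm behind the grasp point.
Start: joints at [1.234, 0.423, 1.63, -0, 1.089, -0.019], TCP at [195.267, 593.698, 404.675] pointing down, gripper open.
Joint ranges: [-3, 3], [-0.9, 2.11], [0.09, 2.58], [-1.31, 4.45], [0.11, 2.69], [-2.54, 2.54]. Speed limits (rad/s): [2.39, 2.39, 3.01, 3.14, 3.14, 3.14].

## Interface

Orientations are given as a rotation vector (axis times angle).
In Python, from workcell import readout, get_image, ctrl gives the robot as it stands.
- The arm moves only by the tool step_arm, never from a script. Its argument "targets" is a list that holds one entry, the list of rows, each a list of 7 numbers: the shift along the world's x, y, z as a fraction of full scale, then the turn, a rotation vector about the world's x, y, z as a fraction of full scale, then the opening, from 0 (shut) to 1 (fully open). In form: [[[dx, dy, dz, wx, wy, wz, claw], ...]]. A call has exactly 5 rows; each row shifts and turns the commanded pose from where the row before left it; what a row does not reach is not made up. Full scale, the value 1, is 0.05 m for a shift and 4 degrees for a turn. A row lasts 1/8 s, in which the tool goes at most 62.5 mm and 10.7 degrees, less where a joint would pass 70% of its speed; a pose out of reach is approached as far as the arm can. A call with a number of a shift or a turn outside -1 to 1 is refused whole. A call with a gripper value outside its range is refused whole. The fingers move at their own pace and stop on an object; the grip force is fixed at half the most. Time passes only in rows, so rows that do not move let the fingers close, or fill a call up. It gives the time, the measured TCP pose, the force, the opening and the grip force at its end, in the units of the state.
- readout.get_obs(): the state, without advancing time (a new reading comes with each control period).
- get_image(name): name is "scene" or "side" or "wrist"; returns a dict with "pixels" (384x512x3 uint8, red, green, blue), "intrinsics" (3x3 intrinsics, pixels), "extrinsics" (4x4, takes a point from world to camera coordinates). Camera axes: x right, y down, z forward; pixel columns grow to the right and rows downward; lengths in mm; the calibration is good to about 2 mm. A picture is of the moment at which its call begins. There is no depth.
- ctrl.close_job(): hands the job in; it is judged then, once.
The state is a dict: "t": time; "qpos": joint angles; "qvel": joint speeds; "joint_torque": joint torques, N m; "ee_pos": TCP position; "orientation": TCP orientation; "ft_force": force on the tool from outside, world axes, zero at the start; "moment": the same for the moment, N m; "width": finger opening in mm; "grasp_force": force on a finger pad.
Only numpy, scipy, OpenCV 4.12 (cv2) and the standard library are available. Lean on these libraries where they do the work, as an engineer would, in place of code of your own. Each camera call takes 0.05 s, during which the arm holds its last target. There are 200 camera calls.

## Task

Set out the four cut lengths of round steel tube for tacking onto the caddy's base strip: stand one upright on each of the four black crosses, centred on it, stepping down in height along the row, with the tallest on the cross next to the carrying loop and the shortest on the cross furthest from it. Set each down gently without dropping it or knocking any over, and leave the finished mug where it stands.

Things in the scene. Friction and masses are not known exactly. Their poses are not given: they have to be found in the camera images.
- tube_40_mid (a point): Loose length of bright steel round tube, the shortest of the four, standing on end, open at top and bottom: 34 mm outside diameter, 40 mm tall, wall 3 mm, about 92 g. The point is its centre, half-way up on the axis; z is the tube's axis. Tubes start standing on the table, in any order; grip across the outside from above.
- tube_52_mid (a point): Loose length of bright steel round tube, the second shortest of the four, standing on end, open at top and bottom: 42 mm outside diameter, 52 mm tall, wall 3 mm, about 150 g. The point is its centre, half-way up on the axis; z is the tube's axis. Tubes start standing on the table, in any order; grip across the outside from above.
- tube_64_mid (a point): Loose length of bright steel round tube, the second tallest of the four, standing on end, open at top and bottom: 50 mm outside diameter, 64 mm tall, wall 3 mm, about 223 g. The point is its centre, half-way up on the axis; z is the tube's axis. Tubes start standing on the table, in any order; grip across the outside from above.
- tube_76_mid (a point): Loose length of bright steel round tube, the tallest of the four, standing on end, open at top and bottom: 58 mm outside diameter, 76 mm tall, wall 3 mm, about 309 g. The point is its centre, half-way up on the axis; z is the tube's axis. Tubes start standing on the table, in any order; grip across the outside from above.
- mark_a: One of four identical crosses drawn in black on the base strip (a bright steel flat bar 500 mm long, 80 mm wide and 6 mm thick, fixed to the table): two lines 74 mm long and 3 mm wide, with a dot where they meet. Origin at the crossing, on the strip's top face (6 mm above the table); y runs along the strip, x across it. The crosses lie in one row about 90 mm apart; which letter is where along the row changes.
- mark_b: One of four identical crosses drawn in black on the base strip (a bright steel flat bar 500 mm long, 80 mm wide and 6 mm thick, fixed to the table): two lines 74 mm long and 3 mm wide, with a dot where they meet. Origin at the crossing, on the strip's top face (6 mm above the table); y runs along the strip, x across it. The crosses lie in one row about 90 mm apart; which letter is where along the row changes.
- mark_c: One of four identical crosses drawn in black on the base strip (a bright steel flat bar 500 mm long, 80 mm wide and 6 mm thick, fixed to the table): two lines 74 mm long and 3 mm wide, with a dot where they meet. Origin at the crossing, on the strip's top face (6 mm above the table); y runs along the strip, x across it. The crosses lie in one row about 90 mm apart; which letter is where along the row changes.
- mark_d: One of four identical crosses drawn in black on the base strip (a bright steel flat bar 500 mm long, 80 mm wide and 6 mm thick, fixed to the table): two lines 74 mm long and 3 mm wide, with a dot where they meet. Origin at the crossing, on the strip's top face (6 mm above the table); y runs along the strip, x across it. The crosses lie in one row about 90 mm apart; which letter is where along the row changes.
- loop: Carrying loop: a 10 mm round steel bar bent into an upside-down U, 66 mm wide and 60 mm high, already welded across the strip at one end or the other; about 75 mm beyond the last cross at that end. Fixed. Origin at the middle of its foot, on the strip's top face. At the strip's other end, the same distance beyond the last cross there, a low dark flat strap with two wing nuts (32 mm high) holds the strip down.
- mug_mid (a point): Finished practice mug, NOT one of the four: dark steel, 60 mm diameter, 66 mm tall, closed bottom, round-bar handle standing 28 mm out on one side. It stands loose on the table among the tubes, about 130 to 220 mm from the nearest one. The point is on its axis, half-way up; z is its axis.
Things that resemble listed ones, but are neither listed nor needed, are in the scene too. Leave any green or turquoise look-alike of the part that bears tube_76_mid alone.

How it is judged:
By the outcome, as a careful person would: the job done as asked, in the order asked, and still so for the second after the job is handed in, with the robot touching nothing.
It also fails if it takes over 106 s, if anything falls off the work surface, if the arm or the gripper's body presses on something with over 40 N, if the wrist force passes 120 N, or if a joint passes its speed limit or range.

## Working session

There is one attempt and no reset: what is moved stays moved. The work goes in short steps, Python scripts to look and compute and a tool call to move; the robot and the scene stay as the last step left them, time stands still between calls to the robot, and variables do not carry over. Pictures are saved under pics/ and viewed, at most 14 in all, crops included, and the job is handed in when it is done.

Besides the shell and the picture viewer there is one more tool, called after ">>>" by a JSON object that holds its "name" and its "arguments", one argument or row to a line. step_arm: Moves the arm, as the interface text tells. Shift numbers are shares of 0.05 m and turn numbers shares of 4 degrees, none past 1 either way. Its arguments: {"type":"object","properties":{"targets":{"type":"array"}},"required":["targets"]}

```bash
mkdir -p pics; cat > h.py <<'E'
import numpy as np, cv2, pickle
from workcell import readout, get_image, ctrl
def snap(name, tag):
    d=get_image(name); pickle.dump(d,open(f'pics/{tag}.pkl','wb'))
    cv2.imwrite(f'pics/{tag}.png', cv2.cvtColor(np.asarray(d['pixels']),cv2.COLOR_RGB2BGR)); return d
def load(tag): return pickle.load(open(f'pics/{tag}.pkl','rb'))
def ray(d,u,v):
    K=np.array(d['intrinsics']);E=np.array(d['extrinsics']);R=E[:3,:3];t=E[:3,3]
    return -R.T@t, R.T@np.linalg.solve(K,[u,v,1])
def onz(d,u,v,z):
    o,r=ray(d,u,v); return o+r*(z-o[2])/r[2]
def tri(*obs):
    A=0;b=0
    for d,u,v in obs:
        o,r=ray(d,u,v); r=r/np.linalg.norm(r); P=np.eye(3)-np.outer(r,r); A=A+P;b=b+P@o
    return np.linalg.solve(A,b)
def proj(d,p):
    E=np.array(d['extrinsics']); c=np.array(d['intrinsics'])@(E[:3,:3]@p+E[:3,3]); return c[:2]/c[2]
E
python3 - <<'E'
from h import *
a=snap('scene','s0');b=snap('side','d0');c=snap('wrist','w0')
for n,d in zip('sdw',(a,b,c)): print(n, ray(d,256,192), d['intrinsics'][0][0])
cv2.imwrite('pics/all0.png',cv2.resize(cv2.imread('pics/s0.png'),(800,600)))
cv2.imwrite('pics/alld.png',cv2.resize(cv2.imread('pics/d0.png'),(800,600)))
print(readout.get_obs())
E
```

```text
s (array([1135.23313968,  243.9320466 ,  772.39615509]), array([-0.67401892, -0.25481185, -0.6934897 ])) 412.16343903684754
d (array([  79.58008421, -884.80281497,  849.77863916]), array([ 0.29026628,  0.66446671, -0.68912895])) 453.7309918941872
w (array([124.18313537, 616.5601856 , 383.60280076]), array([ 0.24586316, -0.08517946, -0.96562676])) 318.11883817878527
{'t': 0.15, 'qpos': array([ 1.23397955e+00,  4.23685186e-01,  1.63047505e+00,  1.24425147e-05,
        1.08862638e+00, -1.89510441e-02]), 'qvel': array([-0.00028905, -0.00082931, -0.00300703, -0.0013161 , -0.00122917,
       -0.00093834]), 'joint_torque': array([-1.05356341e-04, -5.44982386e+01, -2.73918110e+01,  6.44162879e-02,
        2.04931945e-02, -6.00392900e-05]), 'ee_pos': array([195.21430533, 593.5133342 , 404.08321396]), 'orientation': array([-4.97176665e-01, -3.10177704e+00,  1.84269127e-03]), 'ft_force': array([ 0.09959357, -0.12235004, -0.80340993]), 'moment': array([-0.02162755, -0.02085103,  0.02032923]), 'grasp_force': 0.0, 'width': 87.94981744037352}
```

View pics/all0.png

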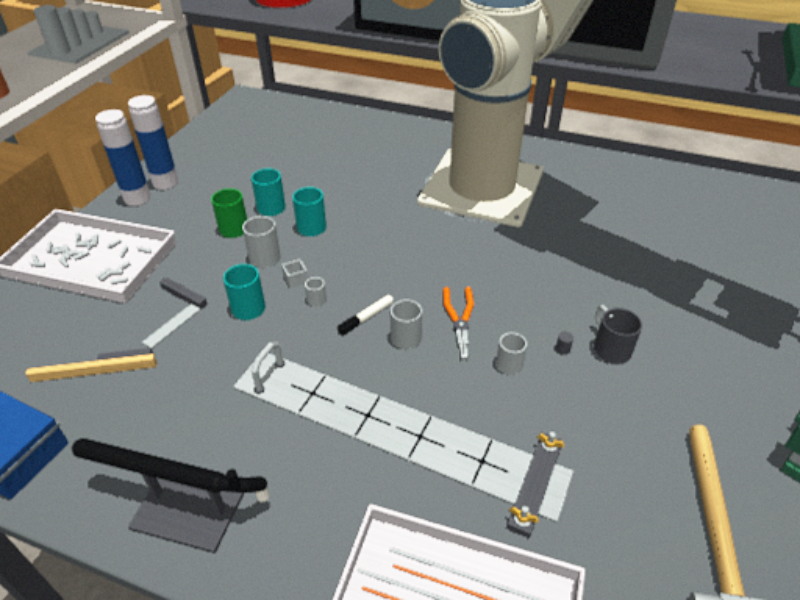

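View pics/alld.png

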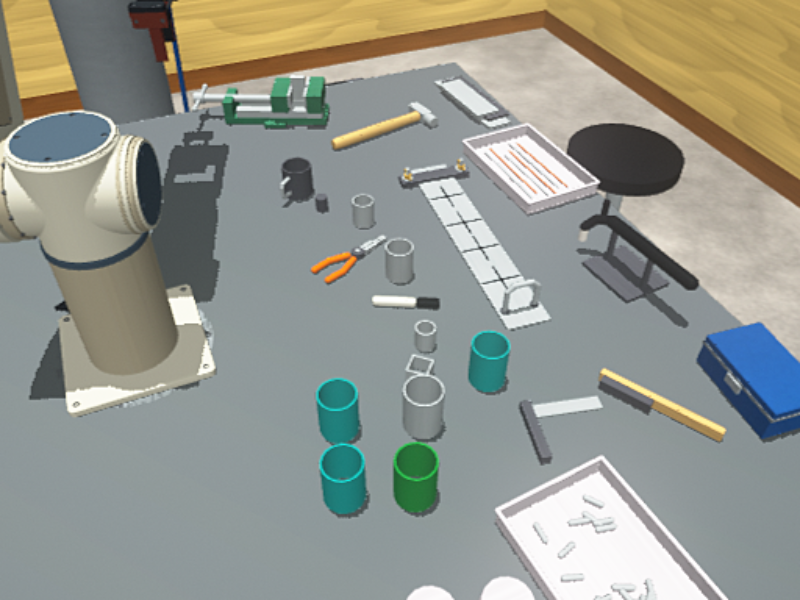

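The four bright tubes in scene view have tops at about 76 (261,227), 64 (406,311), 52 (512,341), 40 (315,283). The loop is at the left end of the strip and the crosses run (313,393) to (482,461). In side view the tube tops are at about (424,386), (400,247), (363,202) and (426,328). Next I'll take enlarged crops.

```bash
python3 - <<'E'
from h import *
s=cv2.imread('pics/s0.png');d=cv2.imread('pics/d0.png')
# scene x150-350,y130-310 ; side x190-350,y95-285
cv2.imwrite('pics/cs.png',cv2.resize(s[130:310,145:355],None,fx=3.8,fy=3.3333,interpolation=cv2.INTER_CUBIC)[:600,:800])
cv2.imwrite('pics/cd.png',cv2.resize(d[95:285,180:360],None,fx=4,fy=3.15,interpolation=cv2.INTER_CUBIC)[:600,:800])
E
```

```text
(no output)
```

View pics/cs.png

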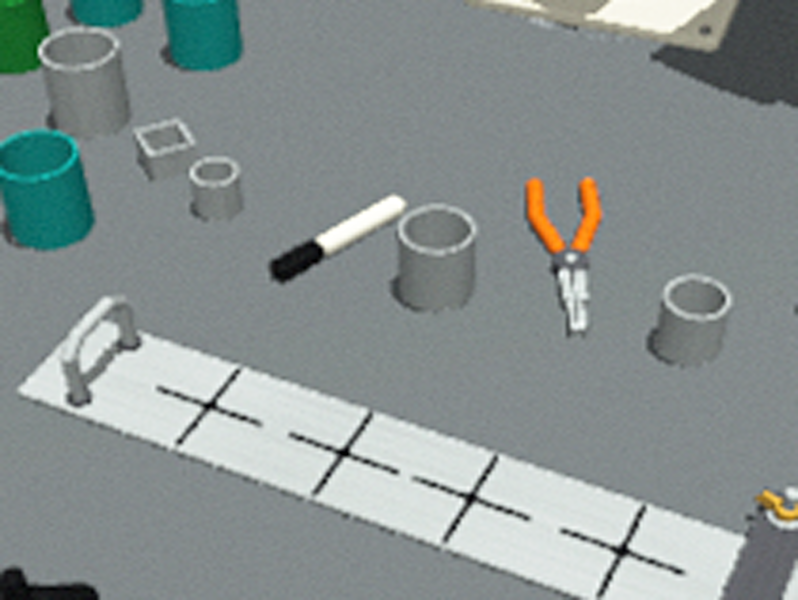

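View pics/cd.png

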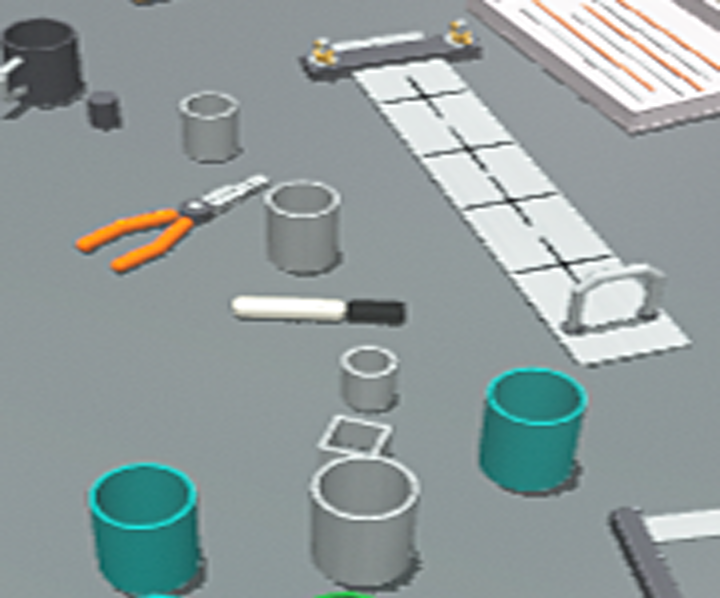

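The crops show all four rims and crosses clearly. Scene-crop rims are at (81,48), (437,230), (696,298), (215,171) and crosses at (210,405), (344,453), (471,498), (624,551). The side-crop rims are at (364,496), (303,203), (210,110), (369,362), with crosses from (564,264) to (424,97).

```bash
python3 - <<'E'
from h import *
a=load('s0');b=load('d0')
S=dict(t76=(81,48),t64=(437,230),t52=(696,298),t40=(215,171),m1=(210,405),m2=(344,453),m3=(471,498),m4=(624,551),mug=None)
D=dict(t76=(364,496),t64=(303,203),t52=(210,110),t40=(369,362),m1=(564,264),m2=(512,201),m3=(468,149),m4=(424,97))
for k in D:
    u=(S[k][0]/3.8+145-.4,S[k][1]/3.3333+130-.4); v=(D[k][0]/4+180-.4,D[k][1]/3.15+95-.4)
    p=tri((a,*u),(b,*v)); print(k,p.round(1),'res',(proj(a,p)-u).round(1),(proj(b,p)-v).round(1),
      onz(a,*u,6).round(1) if k[0]=='m' else onz(a,*u,float(k[1:])).round(1), onz(b,*v,6).round(1) if k[0]=='m' else onz(b,*v,float(k[1:])).round(1))
print('mug scene', onz(a,618/1.5625,318/1.5625,66).round(), onz(a,316/1.5625,283/1.5625,40).round())
for n,u,v in [('teal1',309,195),('teal2',243,275),('sq',293,265),('green',229,197)]: print(n,onz(a,u/1.5625,v/1.5625,60).round())
from scipy.spatial.transform import Rotation as R
o=readout.get_obs(); print(R.from_rotvec(o['orientation']).as_matrix().round(3))
c=load('w0'); E=np.array(c['extrinsics']); print((E[:3,:3]@R.from_rotvec(o['orientation']).as_matrix()).round(3),(E[:3,:3]@o['ee_pos']+E[:3,3]).round(1))
E
```

```text
t76 [ 361.1 -319.5   70.8] res [-0.4  0.2] [-0.6 -0.3] [ 365.6 -314.6   76. ] [ 360.1 -324.5   76. ]
t64 [462.1  -1.6  60. ] res [-0.2  0.1] [-0.2 -0.1] [465.4   0.   64. ] [460.4  -6.7  64. ]
t52 [458.7 168.7  47.5] res [-0.3  0.2] [-0.2 -0.2] [461.8 169.7  52. ] [456.9 161.7  52. ]
t40 [ 432.8 -176.4   38.6] res [ 0.1 -0. ] [0.1 0. ] [ 434.4 -175.7   40. ] [ 432.  -177.4   40. ]
m1 [622.7 -90.6   6. ] res [-0.1  0. ] [-0.1 -0. ] [622.5 -90.5   6. ] [622.8 -90.8   6. ]
m2 [631.1   2.    5.5] res [-0.1  0.1] [-0.1 -0. ] [631.2   2.4   6. ] [631.    1.3   6. ]
m3 [638.   85.1   5.6] res [ 0.1 -0.1] [0.1 0.1] [638.6  85.    6. ] [637.6  85.1   6. ]
m4 [645.5 178.    5. ] res [-0.  0.] [-0. -0.] [646.1 178.1   6. ] [644.9 176.6   6. ]
mug scene [369. 311.  66.] [ 434. -173.   40.]
teal1 [ 231. -285.   60.]
teal2 [ 478. -284.   60.]
sq [ 426. -218.   60.]
green [ 290. -427.   60.]
[[-0.95   0.313 -0.   ]
 [ 0.313  0.95  -0.001]
 [ 0.    -0.001 -1.   ]]
[[-0.001  1.     0.001]
 [-0.962 -0.    -0.271]
 [-0.271 -0.001  0.962]] [ 0.3 77.4  0.6]
```

The heights agree with the text to within a few mm. Next: one closing direction (across the strip) suits every pick and place, so I turn to it while moving to where the wrist camera sees the strip and three of the tubes.

>>> {"name": "step_arm", "arguments": {
  "targets": [
    [[0.28,-0.5,0,0,0,-0.96,1],[0.28,-0.5,0,0,0,-0.96,1],[0.28,-0.5,0,0,0,-0.96,1],[0.28,-0.5,0,0,0,-0.96,1],[0.28,-0.5,0,0,0,-0.96,1]]
  ]
}}

```text
t: 0.78
ee_pos: [265.6, 467.8, 404.5]
orientation: [-1.011, -2.975, 0.001]
ft_force: [0.8, 0.4, -0.4]
width: 88.0
grasp_force: 0.0
```

>>> {"name": "step_arm", "arguments": {
  "targets": [
    [[0.28,-0.5,0,0,0,-0.96,1],[0.28,-0.5,0,0,0,-0.96,1],[0.28,-0.5,0,0,0,-0.96,1],[0.28,-0.5,0,0,0,-0.96,1],[0.28,-0.5,0,0,0,-0.96,1]]
  ]
}}

```text
t: 1.4
ee_pos: [335.6, 342.8, 404.6]
orientation: [-1.493, -2.764, 0.0]
ft_force: [-0.0, 0.1, 0.1]
width: 87.8
grasp_force: 0.0
```

>>> {"name": "step_arm", "arguments": {
  "targets": [
    [[0.28,-0.5,0,0,0,-0.96,1],[0.28,-0.5,0,0,0,-0.96,1],[0.28,-0.5,0,0,0,-0.96,1],[0.28,-0.5,0,0,0,-0.96,1],[0.28,-0.5,0,0,0,-0.96,1]]
  ]
}}

```text
t: 2.02
ee_pos: [405.6, 217.8, 404.6]
orientation: [-1.933, -2.477, 0.0]
ft_force: [0.1, 0.6, -0.7]
width: 87.6
grasp_force: 0.0
```

>>> {"name": "step_arm", "arguments": {
  "targets": [
    [[0.28,-0.5,0,0,0,-0.96,1],[0.28,-0.5,0,0,0,-0.96,1],[0.28,-0.5,0,0,0,-0.96,1],[0.28,-0.5,0,0,0,-0.96,1],[0.28,-0.5,0,0,0,-0.96,1]]
  ]
}}

```text
t: 2.65
ee_pos: [475.6, 92.8, 404.6]
orientation: [-2.319, -2.12, 0.0]
ft_force: [-0.1, 0.8, -0.4]
width: 88.3
grasp_force: 0.0
```

```bash
python3 - <<'E'
from h import *
snap('wrist','w1')
cv2.imwrite('pics/w1b.png',cv2.resize(cv2.imread('pics/w1.png'),(800,600),interpolation=cv2.INTER_CUBIC))
E
```

```text
(no output)
```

View pics/w1b.png

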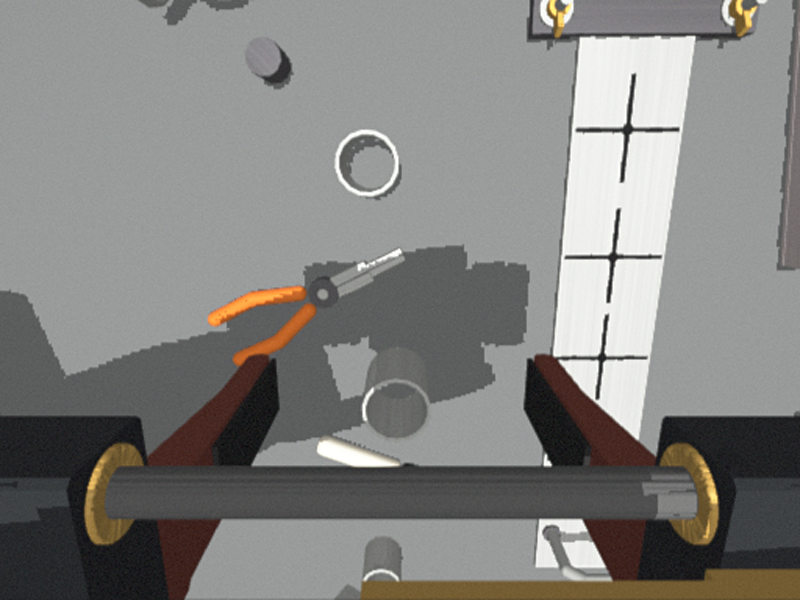

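The wrist view shows the t52 rim at (367,163), the t64 rim at (395,408), and crosses at (628,129), (613,257) and (601,357). The gripper hides m1 and part of t40.

```bash
python3 - <<'E'
from h import *
w=load('w1');o=readout.get_obs();a=load('s0');b=load('d0')
print(o['ee_pos'].round(1),o['orientation'].round(4))
from scipy.spatial.transform import Rotation as R
M=R.from_rotvec(o['orientation']).as_matrix();print(M.round(4))
S=dict(t64=(437,230),t52=(696,298),m2=(344,453),m3=(471,498),m4=(624,551))
for k,(u,v,z) in dict(t52=(367,163,52),t64=(395,408.5,64),m4=(628,129,6),m3=(613,257,6),m2=(601,357,6)).items():
    u0=(S[k][0]/3.8+145-.4,S[k][1]/3.3333+130-.4)
    print(k,onz(w,u/1.5625-.2,v/1.5625-.2,z).round(1),tri((w,u/1.5625-.2,v/1.5625-.2),(a,*u0)).round(1))
E
```

```text
[476.9  91.1 404.7] [2.3212e+00 2.1148e+00 1.0000e-04]
[[ 9.290e-02  9.957e-01  1.100e-03]
 [ 9.957e-01 -9.290e-02 -1.000e-03]
 [-9.000e-04  1.200e-03 -1.000e+00]]
t52 [459.9 170.1  52. ] [459.8 169.8  49.9]
t64 [462.3   1.4  64. ] [461.9  -0.9  60.1]
m4 [646. 177.   6.] [646.1 177.6   5.8]
m3 [637.7  84.5   6. ] [638.   84.5   5.2]
m2 [630.1   2.5   6. ] [630.5   2.    4.9]
```

>>> {"name": "step_arm", "arguments": {
  "targets": [
    [[-0.17,0.78,-0.5,0,0,0,1],[-0.17,0.78,-0.5,0,0,0,1],[0,0,-0.8,0,0,0,1],[0,0,-0.8,0,0,0,1],[0,0,-0.5,0,0,0,1]]
  ]
}}

```text
t: 3.32
ee_pos: [457.5, 172.0, 247.9]
orientation: [-2.315, -2.123, 0.003]
ft_force: [-0.2, 0.3, 0.2]
width: 87.7
grasp_force: 0.0
```

```bash
python3 - <<'E'
from h import *
snap('wrist','w2'); o=readout.get_obs(); print(o['ee_pos'].round(1),o['orientation'].round(4),o['t'])
cv2.imwrite('pics/w2b.png',cv2.resize(cv2.imread('pics/w2.png'),(800,600),interpolation=cv2.INTER_CUBIC))
E
```

```text
[456.7 171.6 245.8] [-2.3138 -2.1217  0.0079] 3.375
```

View pics/w2b.png

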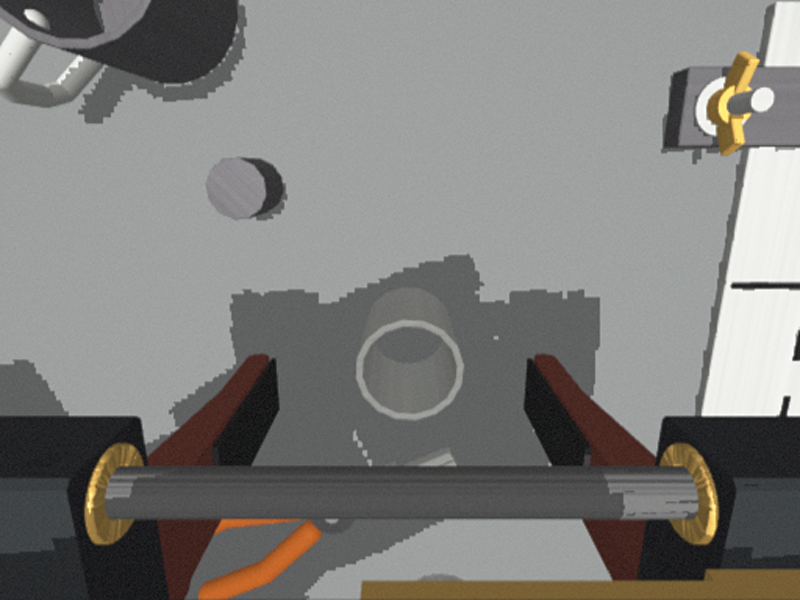

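The t52 rim sits at (410,370), nearly centred between the fingers.

```bash
python3 - <<'E'
from h import *
w=load('w2'); print(onz(w,410/1.5625-.2,370/1.5625-.2,52).round(1)); o=readout.get_obs(); print(o['ee_pos'])
E=np.array(w['extrinsics']); print('cam', ray(w,0,0)[0].round(1))
E
```

```text
[459.8 170.8  52. ]
[456.69817979 171.58215704 245.77366019]
cam [463.5 245.9 227.4]
```

>>> {"name": "step_arm", "arguments": {
  "targets": [
    [[0.03,-0.02,-0.4,0,0,0,1],[0,0,-0.4,0,0,0,1],[0,0,-0.25,0,0,0,1],[0,0,0,0,0,0,1],[0,0,0,0,0,0,0.3]]
  ]
}}

```text
t: 4.0
ee_pos: [460.0, 170.8, 197.8]
orientation: [2.316, 2.122, 0.001]
ft_force: [0.1, -0.3, -0.3]
width: 80.8
grasp_force: 0.0
```

>>> {"name": "step_arm", "arguments": {
  "targets": [
    [[0,0,0,0,0,0,0],[0,0,0,0,0,0,0],[0,0,0,0,0,0,0],[0,0,0,0,0,0,0],[0,0,0,0,0,0,0]]
  ]
}}

```text
t: 4.62
ee_pos: [459.8, 170.7, 197.3]
orientation: [2.316, 2.122, 0.0]
ft_force: [-0.2, -0.7, 1.9]
width: 42.0
grasp_force: 30.0
```

>>> {"name": "step_arm", "arguments": {
  "targets": [
    [[0,0,0.5,0,0,0,0],[0,0,0.7,0,0,0,0],[0.5,-0.2,0,0,0,0,0],[0.8,-0.4,0,0,0,0,0],[0.8,-0.4,0,0,0,0,0]]
  ]
}}

```text
t: 5.25
ee_pos: [565.6, 120.2, 257.1]
orientation: [-2.316, -2.123, 0.0]
ft_force: [1.5, 0.9, -2.1]
width: 42.4
grasp_force: 30.0
```

>>> {"name": "step_arm", "arguments": {
  "targets": [
    [[0.8,-0.4,0,0,0,0,0],[0.66,-0.32,0,0,0,0,0],[0,0,-0.4,0,0,0,0],[0,0,-0.4,0,0,0,0],[0,0,-0.16,0,0,0,0]]
  ]
}}

```text
t: 5.88
ee_pos: [635.9, 85.1, 206.6]
orientation: [-2.313, -2.121, 0.006]
ft_force: [-0.9, 0.0, -1.6]
width: 42.1
grasp_force: 30.0
```

```bash
python3 - <<'E'
from h import *
snap('wrist','w3'); o=readout.get_obs(); print(o['ee_pos'].round(1),o['orientation'].round(4),o['t'],o['width'])
cv2.imwrite('pics/w3b.png',cv2.resize(cv2.imread('pics/w3.png')[150:340,130:400],None,fx=2.96,fy=2.96,interpolation=cv2.INTER_CUBIC))
E
```

```text
[636.   85.1 206.4] [-2.3134 -2.1213  0.006 ] 5.925 42.29159291539604
```

View pics/w3b.png

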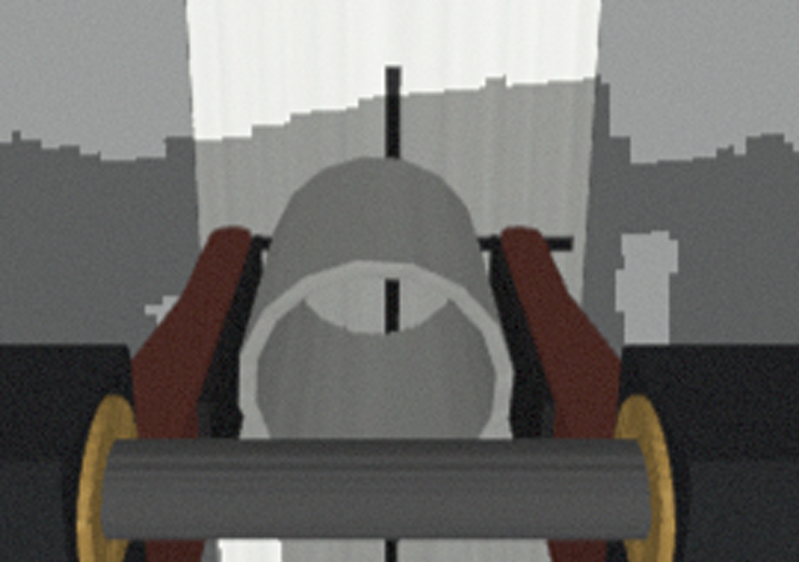

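The tube is held upright just above m3. The cross's long line is at crop x=392 against the tube axis at 376, and the cross bar is at crop y=243. The arm hadn't settled, so I work out the offset.

```bash
python3 - <<'E'
from h import *
w=load('w3'); f=lambda u,v,z: onz(w,130+u/2.96-.3,150+v/2.96-.3,z).round(1)
print('cross',f(392,243,6),'line pts',f(392,110,6),f(392,305,6))
for z in (61,): print('rim far',f(376,261,z),'left',f(240,375,z),'right',f(513,375,z))
E=np.array(w['extrinsics']); o=readout.get_obs()['ee_pos']
print('tcp in cam',(E[:3,:3]@o+E[:3,3]).round(1))
E
```

```text
cross [637.8  85.1   6. ] line pts [640.2 113.2   6. ] [636.7  71.2   6. ]
rim far [636.6 105.1  61. ] left [614.8  88.5  61. ] right [655.3  85.1  61. ]
tcp in cam [ 0.5 76.8  0.8]
```

>>> {"name": "step_arm", "arguments": {
  "targets": [
    [[0,0,0,0,0,0,0],[0,0,0,0,0,0,0],[0,0,0,0,0,0,0],[0,0,0,0,0,0,0],[0,0,0,0,0,0,0]]
  ]
}}

```text
t: 6.55
ee_pos: [637.8, 84.7, 209.4]
orientation: [2.316, 2.122, 0.001]
ft_force: [0.2, -0.7, -0.7]
width: 42.3
grasp_force: 30.0
```

>>> {"name": "step_arm", "arguments": {
  "targets": [
    [[0,0,-0.05,0,0,0,0],[0,0,-0.04,0,0,0,0],[0,0,-0.02,0,0,0,0],[0,0,-0.01,0,0,0,0],[0,0,0,0,0,0,0]]
  ]
}}

```text
t: 7.18
ee_pos: [637.7, 84.7, 203.3]
orientation: [-2.316, -2.122, 0.0]
ft_force: [-1.7, -0.1, 2.7]
width: 42.1
grasp_force: 30.0
```

>>> {"name": "step_arm", "arguments": {
  "targets": [
    [[0,0,0,0,0,0,1],[0,0,0,0,0,0,1],[0,0,0,0,0,0,1],[0,0,0.5,0,0,0,1],[0,0,0.7,0,0,0,1]]
  ]
}}

```text
t: 7.8
ee_pos: [637.4, 84.7, 262.7]
orientation: [-2.315, -2.121, 0.003]
ft_force: [0.3, -0.3, 1.1]
width: 87.0
grasp_force: 0.0
```

>>> {"name": "step_arm", "arguments": {
  "targets": [
    [[-0.8,-0.4,0,0,0,0,1],[-1,-0.46,0,0,0,0,1],[-1,-0.46,0,0,0,0,1],[-0.7,-0.35,0,0,0,0,1],[0,0,0,0,0,0,1]]
  ]
}}

```text
t: 8.43
ee_pos: [460.5, 0.5, 263.1]
orientation: [-2.317, -2.119, 0.003]
ft_force: [1.2, 0.1, 0.2]
width: 88.0
grasp_force: 0.0
```

```bash
python3 - <<'E'
from h import *
snap('wrist','w4'); s=snap('scene','s4'); o=readout.get_obs(); print(o['ee_pos'].round(1),o['orientation'].round(4),o['t'],o['width'])
a=cv2.resize(cv2.imread('pics/w4.png')[150:340,130:400],None,fx=2.96,fy=2.96,interpolation=cv2.INTER_CUBIC)
cv2.imwrite('pics/w4b.png',a)
E
```

```text
[463.6   1.1 263.6] [2.3161e+00 2.1207e+00 2.2000e-03] 8.525 88.03193924232225
```

View pics/w4b.png

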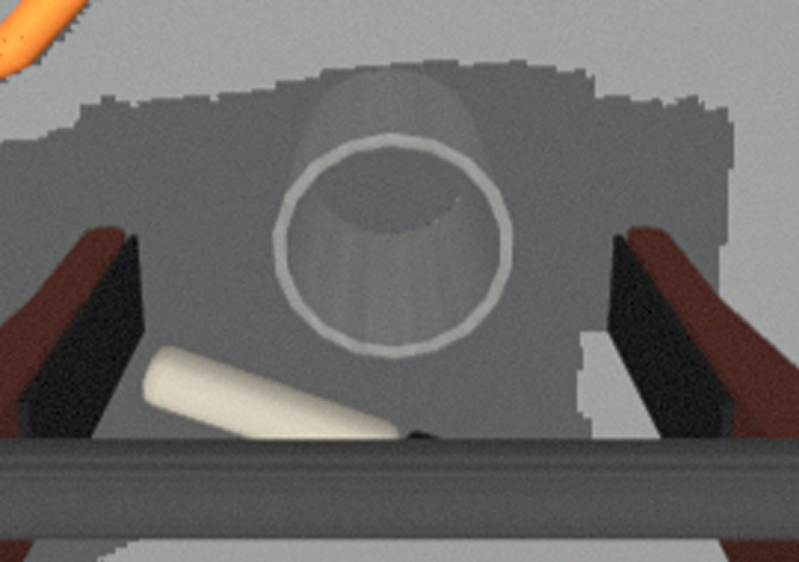

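The t64 rim's outer edge runs x 272–513 and y 134–358, so its centre is at (392.5,246). The marker's near end is at crop (150,375).

```bash
python3 - <<'E'
from h import *
w=load('w4'); f=lambda u,v,z: onz(w,130+u/2.96-.3,150+v/2.96-.3,z).round(1)
print('t64',f(392.5,246,64),'pen',f(165,350,12),f(145,380,8),f(390,430,10)); print(readout.get_obs()['ee_pos'])
E
```

```text
t64 [463.    0.5  64. ] pen [397.7 -45.9  12. ] [389.5 -56.8   8. ] [456.5 -77.4  10. ]
[463.59515888   1.14813726 263.61616417]
```

>>> {"name": "step_arm", "arguments": {
  "targets": [
    [[0,-0.01,-0.5,0,0,0,1],[0,0,-0.5,0,0,0,1],[0,0,-0.2,0,0,0,1],[0,0,0,0,0,0,1],[0,0,0,0,0,0,0]]
  ]
}}

```text
t: 9.15
ee_pos: [463.4, 0.8, 203.7]
orientation: [2.316, 2.122, 0.001]
ft_force: [-0.6, 0.1, -0.5]
width: 81.2
grasp_force: 0.0
```

>>> {"name": "step_arm", "arguments": {
  "targets": [
    [[0,0,0,0,0,0,0],[0,0,0,0,0,0,0],[0,0,0,0,0,0,0],[0,0,0,0,0,0,0],[0,0,0,0,0,0,0]]
  ]
}}

```text
t: 9.78
ee_pos: [463.0, 0.7, 203.5]
orientation: [2.316, 2.122, 0.001]
ft_force: [-0.6, -0.2, 4.9]
width: 49.9
grasp_force: 30.0
```

>>> {"name": "step_arm", "arguments": {
  "targets": [
    [[0,0,0.5,0,0,0,0],[0,0,0.7,0,0,0,0],[0.6,0.03,0,0,0,0,0],[0.9,0,0,0,0,0,0],[0.9,0,0,0,0,0,0]]
  ]
}}

```text
t: 10.4
ee_pos: [583.6, 2.2, 262.9]
orientation: [-2.316, -2.122, 0.001]
ft_force: [-0.1, -0.2, -2.2]
width: 49.6
grasp_force: 30.0
```

>>> {"name": "step_arm", "arguments": {
  "targets": [
    [[0.95,0,0,0,0,0,0],[0,0,-0.3,0,0,0,0],[0,0,-0.4,0,0,0,0],[0,0,-0.26,0,0,0,0],[0,0,0,0,0,0,0]]
  ]
}}

```text
t: 11.02
ee_pos: [628.9, 2.2, 213.4]
orientation: [-2.314, -2.12, 0.005]
ft_force: [-0.4, -0.8, -2.1]
width: 49.6
grasp_force: 30.0
```

>>> {"name": "step_arm", "arguments": {
  "targets": [
    [[0,0,0,0,0,0,0],[0,0,0,0,0,0,0],[0,0,0,0,0,0,0],[0,0,0,0,0,0,0],[0,0,0,0,0,0,0]]
  ]
}}

```text
t: 11.65
ee_pos: [630.3, 2.2, 215.3]
orientation: [2.316, 2.122, 0.0]
ft_force: [-0.2, -0.3, -2.8]
width: 49.6
grasp_force: 30.0
```

```bash
python3 - <<'E'
from h import *
snap('wrist','w5'); o=readout.get_obs(); print(o['ee_pos'].round(1),o['orientation'].round(4),o['t'],o['width'])
a=cv2.resize(cv2.imread('pics/w5.png')[150:340,130:400],None,fx=2.96,fy=2.96,interpolation=cv2.INTER_CUBIC)
cv2.imwrite('pics/w5b.png',a)
E
```

```text
[630.3   2.2 215.3] [2.3163e+00 2.1222e+00 2.0000e-04] 11.7 50.22337284427073
```

View pics/w5b.png

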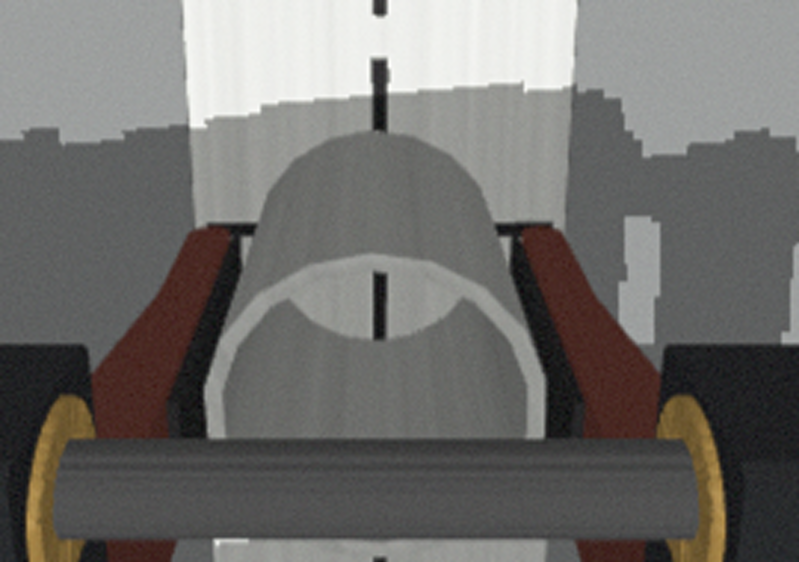

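The tube stays upright in the hand. The line is at crop x=379, the tube axis at 376, and the cross bar at y=229.

```bash
python3 - <<'E'
from h import *
w=load('w5'); f=lambda u,v,z: onz(w,130+u/2.96-.3,150+v/2.96-.3,z).round(1)
print('cross',f(379,229,6),'rim far',f(376,254,76),f(376,131,12),'l/r',f(205,390,76),f(547,390,76))
E
```

```text
cross [630.6   2.1   6. ] rim far [632.1  26.   76. ] [632.   25.6  12. ] l/r [606.    7.4  76. ] [654.4   3.1  76. ]
```

>>> {"name": "step_arm", "arguments": {
  "targets": [
    [[0.01,0.01,-0.05,0,0,0,0],[0,0,-0.04,0,0,0,0],[0,0,-0.02,0,0,0,0],[0,0,-0.01,0,0,0,0],[0,0,0,0,0,0,0]]
  ]
}}

```text
t: 12.32
ee_pos: [630.6, 2.7, 209.5]
orientation: [-2.316, -2.122, 0.0]
ft_force: [-2.4, 0.4, 3.8]
width: 49.6
grasp_force: 30.0
```

>>> {"name": "step_arm", "arguments": {
  "targets": [
    [[0,0,0,0,0,0,1],[0,0,0,0,0,0,1],[0,0,0,0,0,0,1],[0,0,0.5,0,0,0,1],[0,0,0.7,0,0,0,1]]
  ]
}}

```text
t: 12.95
ee_pos: [630.4, 2.7, 268.7]
orientation: [-2.315, -2.121, 0.003]
ft_force: [0.7, -0.0, -0.4]
width: 87.8
grasp_force: 0.0
```

>>> {"name": "step_arm", "arguments": {
  "targets": [
    [[-0.79,-0.71,0,0,0,0,1],[-0.79,-0.71,0,0,0,0,1],[-0.79,-0.71,0,0,0,0,1],[-0.79,-0.71,0,0,0,0,1],[-0.79,-0.71,0,0,0,0,1]]
  ]
}}

```text
t: 13.58
ee_pos: [432.1, -175.7, 269.4]
orientation: [2.315, 2.122, 0.001]
ft_force: [-0.0, -1.0, 0.1]
width: 87.8
grasp_force: 0.0
```

>>> {"name": "step_arm", "arguments": {
  "targets": [
    [[0,0,-0.1,0,0,0,1],[0,0,0,0,0,0,1],[0,0,0,0,0,0,1],[0,0,0,0,0,0,1],[0,0,0,0,0,0,1]]
  ]
}}

```text
t: 14.2
ee_pos: [433.7, -174.3, 264.2]
orientation: [2.315, 2.123, 0.0]
ft_force: [0.3, 0.8, 0.2]
width: 87.9
grasp_force: 0.0
```

```bash
python3 - <<'E'
from h import *
snap('wrist','w6'); o=readout.get_obs(); print(o['ee_pos'].round(1),o['orientation'].round(4),o['t'],o['width'])
a=cv2.resize(cv2.imread('pics/w6.png')[150:340,130:400],None,fx=2.96,fy=2.96,interpolation=cv2.INTER_CUBIC)
cv2.imwrite('pics/w6b.png',a)
E
```

```text
[ 433.6 -174.4  264.2] [2.3153 2.1233 0.    ] 14.25 87.72753664861744
```

View pics/w6b.png

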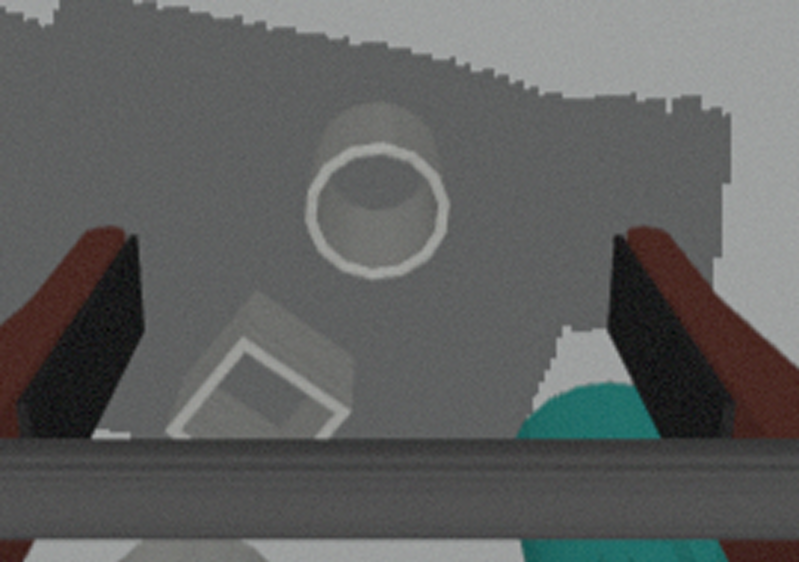

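The t40 rim's outer edge runs x 305–450 and y 142–280, so its centre is at (377.5,211). The square tube's nearest corner is at crop (258,290) at its base and (350,412) at the top.

```bash
python3 - <<'E'
from h import *
w=load('w6'); f=lambda u,v,z: onz(w,130+u/2.96-.3,150+v/2.96-.3,z).round(1)
print('t40',f(377.5,211,40),'sq',f(258,290,0),f(243,340,30),f(350,412,30))
print('teal',f(605,382,0),'t76?',f(195,538,0))
print(ray(w,0,0)[0])
E
```

```text
t40 [ 433.6 -175.8   40. ] sq [ 396.8 -211.3    0. ] [ 396.6 -210.9   30. ] [ 421.5 -233.7   30. ]
teal [ 493.7 -248.9    0. ] t76? [ 367.6 -291.8    0. ]
[ 439.76885192 -100.3765493   243.78439506]
```

>>> {"name": "step_arm", "arguments": {
  "targets": [
    [[0,-0.03,-0.5,0,0,0,1],[0,0,-0.5,0,0,0,1],[0,0,-0.35,0,0,0,1],[0,0,-0.17,0,0,0,1],[0,0,0,0,0,0,1]]
  ]
}}

```text
t: 14.88
ee_pos: [433.2, -176.2, 187.9]
orientation: [-2.316, -2.122, 0.001]
ft_force: [-0.6, -0.8, 0.6]
width: 87.9
grasp_force: 0.0
```

>>> {"name": "step_arm", "arguments": {
  "targets": [
    [[0,0,0,0,0,0,0],[0,0,0,0,0,0,0],[0,0,0,0,0,0,0],[0,0,0,0,0,0,0],[0,0,0,0,0,0,0]]
  ]
}}

```text
t: 15.5
ee_pos: [433.3, -176.3, 188.2]
orientation: [2.316, 2.122, 0.0]
ft_force: [0.6, -0.1, -1.1]
width: 41.3
grasp_force: 0.0
```

>>> {"name": "step_arm", "arguments": {
  "targets": [
    [[0,0,0,0,0,0,0],[0,0,0,0,0,0,0],[0,0,0,0,0,0,0],[0,0,0,0,0,0,0],[0,0,0,0,0,0,0]]
  ]
}}

```text
t: 16.12
ee_pos: [433.3, -176.3, 188.2]
orientation: [2.316, 2.122, 0.0]
ft_force: [-0.0, 0.1, 1.8]
width: 32.8
grasp_force: 30.0
```

>>> {"name": "step_arm", "arguments": {
  "targets": [
    [[0,0,0.6,0,0,0,0],[0,0,0.9,0,0,0,0],[0,0,0.5,0,0,0,0],[0.53,0.88,0,0,0,0,0],[0.53,0.88,0,0,0,0,0]]
  ]
}}

```text
t: 16.75
ee_pos: [486.7, -87.7, 288.7]
orientation: [2.318, 2.119, 0.001]
ft_force: [0.2, -0.5, -0.7]
width: 32.7
grasp_force: 30.0
```

>>> {"name": "step_arm", "arguments": {
  "targets": [
    [[0.53,0.88,0,0,0,0,0],[0.53,0.88,0,0,0,0,0],[0.53,0.88,0,0,0,0,0],[0.53,0.88,0,0,0,0,0],[0.53,0.88,0,0,0,0,0]]
  ]
}}

```text
t: 17.38
ee_pos: [619.2, 133.3, 287.8]
orientation: [-2.316, -2.122, 0.001]
ft_force: [-0.1, -0.5, -0.8]
width: 32.9
grasp_force: 30.0
```

>>> {"name": "step_arm", "arguments": {
  "targets": [
    [[0.53,0.89,0,0,0,0,0],[0,0,-0.4,0,0,0,0],[0,0,-0.7,0,0,0,0],[0,0,-0.5,0,0,0,0],[0,0,-0.14,0,0,0,0]]
  ]
}}

```text
t: 18.0
ee_pos: [643.7, 175.1, 198.4]
orientation: [-2.315, -2.12, 0.007]
ft_force: [-0.3, -0.7, 0.1]
width: 32.8
grasp_force: 30.0
```

>>> {"name": "step_arm", "arguments": {
  "targets": [
    [[0,0,0,0,0,0,0],[0,0,0,0,0,0,0],[0,0,0,0,0,0,0],[0,0,0,0,0,0,0],[0,0,0,0,0,0,0]]
  ]
}}

```text
t: 18.62
ee_pos: [645.3, 176.2, 201.5]
orientation: [2.316, 2.122, 0.001]
ft_force: [0.2, -0.8, -1.0]
width: 32.9
grasp_force: 30.0
```

```bash
python3 - <<'E'
from h import *
snap('wrist','w7'); o=readout.get_obs(); print(o['ee_pos'].round(1),o['orientation'].round(4),o['t'],o['width'])
a=cv2.resize(cv2.imread('pics/w7.png')[150:340,130:400],None,fx=2.96,fy=2.96,interpolation=cv2.INTER_CUBIC)
cv2.imwrite('pics/w7b.png',a)
E
```

```text
[645.3 176.3 201.4] [2.3162e+00 2.1223e+00 4.0000e-04] 18.675 32.76995007266281
```

View pics/w7b.png

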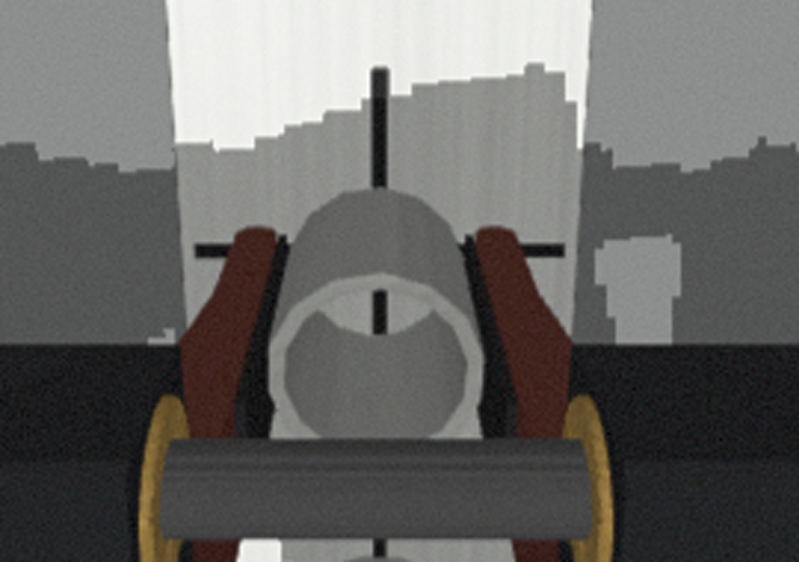

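The tube is above m4. The line is at crop x=379, the tube axis at 376, the bar at y=250, and the far rim edge at y=273.

```bash
python3 - <<'E'
from h import *
w=load('w7'); f=lambda u,v,z: onz(w,130+u/2.96-.3,150+v/2.96-.3,z).round(1)
print('cross',f(379,250,6),'rim far',f(376,273,53.2),'bot far',f(380,188,13.2),'l/r',f(269,375,53.2),f(484,375,53.2))
E
```

```text
cross [645.7 177.1   6. ] rim far [646.5 193.2  53.2] bot far [647.3 192.7  13.2] l/r [628.8 177.9  53.2] [661.4 175.   53.2]
```

>>> {"name": "step_arm", "arguments": {
  "targets": [
    [[0.01,0.02,-0.06,0,0,0,0],[0,0,-0.04,0,0,0,0],[0,0,-0.03,0,0,0,0],[0,0,-0.01,0,0,0,0],[0,0,0,0,0,0,0]]
  ]
}}

```text
t: 19.3
ee_pos: [645.7, 177.2, 194.2]
orientation: [-2.316, -2.122, 0.0]
ft_force: [-1.5, -0.1, 1.3]
width: 33.0
grasp_force: 30.0
```

>>> {"name": "step_arm", "arguments": {
  "targets": [
    [[0,0,0,0,0,0,1],[0,0,0,0,0,0,1],[0,0,0,0,0,0,1],[0,0,0.9,0,0,0,1],[0,0,1,0,0,0,1]]
  ]
}}

```text
t: 19.92
ee_pos: [645.5, 177.1, 289.2]
orientation: [-2.316, -2.122, 0.003]
ft_force: [0.5, 0.9, 0.4]
width: 79.5
grasp_force: 0.0
```

>>> {"name": "step_arm", "arguments": {
  "targets": [
    [[-0.57,-0.98,0,0,0,0,1],[-0.57,-0.98,0,0,0,0,1],[-0.57,-0.98,0,0,0,0,1],[-0.57,-0.98,0,0,0,0,1],[-0.57,-0.98,0,0,0,0,1]]
  ]
}}

```text
t: 20.55
ee_pos: [502.3, -69.1, 289.4]
orientation: [2.315, 2.122, 0.001]
ft_force: [1.2, -0.8, 0.1]
width: 87.8
grasp_force: 0.0
```

>>> {"name": "step_arm", "arguments": {
  "targets": [
    [[-0.57,-0.98,0,0,0,0,1],[-0.57,-0.98,0,0,0,0,1],[-0.57,-0.98,0,0,0,0,1],[-0.57,-0.98,0,0,0,0,1],[-0.53,-0.98,0,0,0,0,1]]
  ]
}}

```text
t: 21.18
ee_pos: [361.7, -314.4, 289.5]
orientation: [2.316, 2.122, 0.0]
ft_force: [0.4, -0.2, 0.1]
width: 87.9
grasp_force: 0.0
```

>>> {"name": "step_arm", "arguments": {
  "targets": [
    [[0,0,0,0,0,0,1],[0,0,0,0,0,0,1],[0,0,0,0,0,0,1],[0,0,0,0,0,0,1],[0,0,0,0,0,0,1]]
  ]
}}

```text
t: 21.8
ee_pos: [363.2, -312.1, 289.2]
orientation: [-2.315, -2.124, 0.0]
ft_force: [0.5, 0.2, 0.0]
width: 87.7
grasp_force: 0.0
```

```bash
python3 - <<'E'
from h import *
snap('wrist','w8'); o=readout.get_obs(); print(o['ee_pos'].round(1),o['orientation'].round(4),o['t'],o['width'])
a=cv2.resize(cv2.imread('pics/w8.png')[130:320,130:400],None,fx=2.96,fy=2.96,interpolation=cv2.INTER_CUBIC)
cv2.imwrite('pics/w8b.png',a)
E
```

```text
[ 363.1 -312.3  289.2] [-2.3151 -2.1237 -0.    ] 21.85 88.09789668295694
```

View pics/w8b.png

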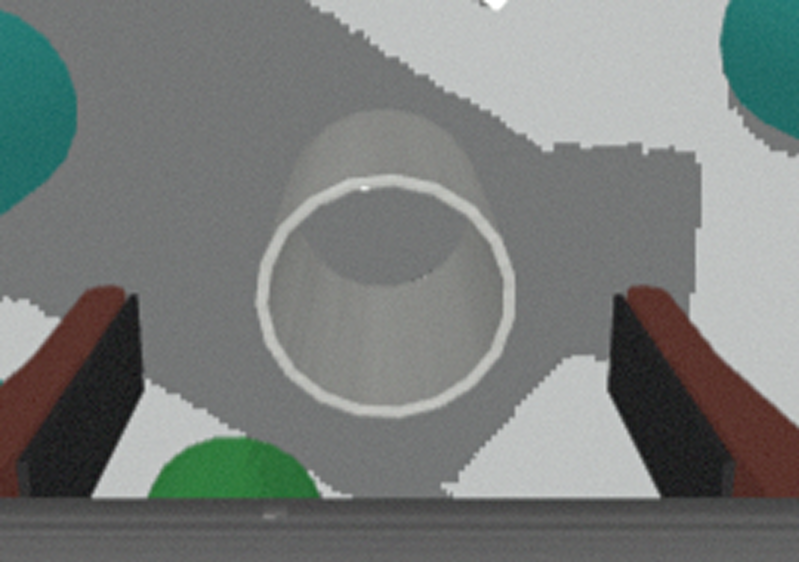

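The t76 rim's outer edge runs x 257–516 and y 175–419, so its centre is at (386.5,297). The teal parts at left (edge x=77) and the green one (top y=437) stay outside the finger path, and I check the clearances in numbers.

```bash
python3 - <<'E'
from h import *
w=load('w8'); f=lambda u,v,z: onz(w,130+u/2.96-.3,130+v/2.96-.3,z).round(1)
print('t76',f(386.5,297,76),'teal',f(77,110,70),f(77,110,0),f(20,210,70),'green',f(235,437,0),f(235,437,76))
E
```

```text
t76 [ 364.8 -315.9   76. ] teal [ 302.3 -269.9   70. ] [ 278.7 -281.     0. ] [ 285.9 -290.9   70. ] green [ 310.8 -390.2    0. ] [ 327.3 -347.2   76. ]
```

>>> {"name": "step_arm", "arguments": {
  "targets": [
    [[0.03,-0.07,-0.2,0,0,0,1],[0,0,-0.5,0,0,0,1],[0,0,-0.5,0,0,0,1],[0,0,-0.32,0,0,0,1],[0,0,0,0,0,0,1]]
  ]
}}

```text
t: 22.48
ee_pos: [364.0, -316.1, 211.9]
orientation: [-2.314, -2.12, 0.0]
ft_force: [0.6, -1.4, 0.6]
width: 87.6
grasp_force: 0.0
```

>>> {"name": "step_arm", "arguments": {
  "targets": [
    [[0,0,0,0,0,0,0],[0,0,0,0,0,0,0],[0,0,0,0,0,0,0],[0,0,0,0,0,0,0],[0,0,0,0,0,0,0]]
  ]
}}

```text
t: 23.1
ee_pos: [364.6, -316.5, 213.8]
orientation: [2.316, 2.121, 0.0]
ft_force: [1.5, 0.4, 6.8]
width: 58.5
grasp_force: 30.0
```

>>> {"name": "step_arm", "arguments": {
  "targets": [
    [[0,0,0.5,0,0,0,0],[0,0,0.9,0,0,0,0],[0,0,0.8,0,0,0,0],[0.6,0.5,0,0,0,0,0],[0.86,0.75,0,0,0,0,0]]
  ]
}}

```text
t: 23.72
ee_pos: [437.2, -253.7, 323.6]
orientation: [2.319, 2.119, -0.0]
ft_force: [1.1, -0.0, -3.7]
width: 58.7
grasp_force: 30.0
```

>>> {"name": "step_arm", "arguments": {
  "targets": [
    [[0.86,0.75,0,0,0,0,0],[0.86,0.75,0,0,0,0,0],[0.86,0.75,0,0,0,0,0],[0.86,0.75,0,0,0,0,0],[0.26,0.26,0,0,0,0,0]]
  ]
}}

```text
t: 24.35
ee_pos: [623.8, -88.5, 322.4]
orientation: [-2.313, -2.125, 0.0]
ft_force: [-1.5, 0.6, -3.9]
width: 58.3
grasp_force: 30.0
```

>>> {"name": "step_arm", "arguments": {
  "targets": [
    [[0,0,-0.4,0,0,0,0],[0,0,-0.6,0,0,0,0],[0,0,-0.6,0,0,0,0],[0,0,-0.35,0,0,0,0],[0,0,0,0,0,0,0]]
  ]
}}

```text
t: 24.98
ee_pos: [620.8, -91.6, 223.7]
orientation: [-2.315, -2.119, 0.004]
ft_force: [0.4, -0.5, -3.1]
width: 58.2
grasp_force: 30.0
```

>>> {"name": "step_arm", "arguments": {
  "targets": [
    [[0,0,0,0,0,0,0],[0,0,0,0,0,0,0],[0,0,0,0,0,0,0],[0,0,0,0,0,0,0],[0,0,0,0,0,0,0]]
  ]
}}

```text
t: 25.6
ee_pos: [622.3, -90.7, 225.9]
orientation: [2.316, 2.122, 0.0]
ft_force: [-0.1, -0.2, -3.8]
width: 58.7
grasp_force: 30.0
```

```bash
python3 - <<'E'
from h import *
snap('wrist','w9'); o=readout.get_obs(); print(o['ee_pos'].round(1),o['orientation'].round(4),o['t'],o['width'])
a=cv2.resize(cv2.imread('pics/w9.png')[150:340,130:400],None,fx=2.96,fy=2.96,interpolation=cv2.INTER_CUBIC)
cv2.imwrite('pics/w9b.png',a)
E
```

```text
[622.3 -90.8 225.8] [2.3162e+00 2.1223e+00 1.0000e-04] 25.65 58.57861674678628
```

View pics/w9b.png

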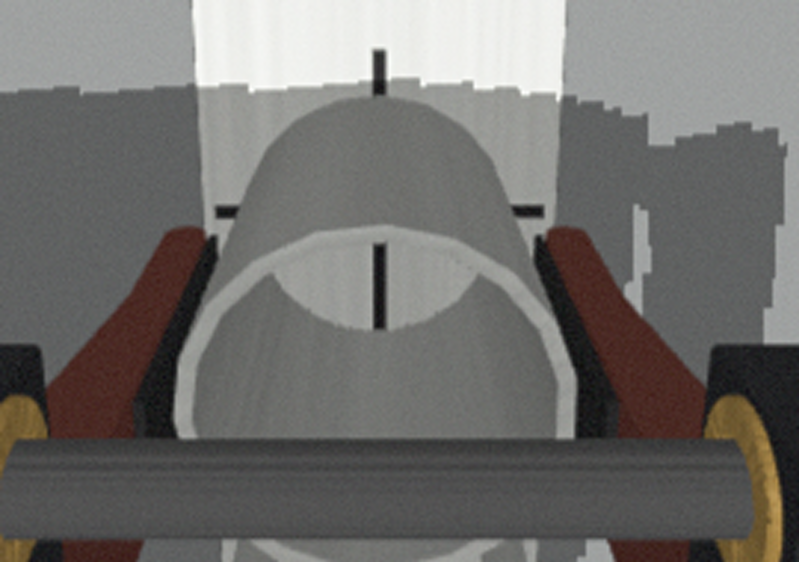

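The tube is above m1. The line is at crop x=379, the bar at y=212, the far rim at y=227, and the bottom far edge at y=95.

```bash
python3 - <<'E'
from h import *
w=load('w9'); f=lambda u,v,z: onz(w,130+u/2.96-.3,150+v/2.96-.3,z).round(1)
print('cross',f(379,212,6),'rim far',f(376,227,88.3),'bot far',f(378,95,12.3))
E
```

```text
cross [622.7 -90.8   6. ] rim far [624.5 -62.4  88.3] bot far [624.9 -62.4  12.3]
```

>>> {"name": "step_arm", "arguments": {
  "targets": [
    [[0.01,0.01,-0.05,0,0,0,0],[0,0,-0.04,0,0,0,0],[0,0,-0.02,0,0,0,0],[0,0,-0.02,0,0,0,0],[0,0,0,0,0,0,0]]
  ]
}}

```text
t: 26.28
ee_pos: [622.7, -90.3, 219.8]
orientation: [-2.316, -2.122, 0.0]
ft_force: [-3.5, 0.2, 4.9]
width: 58.4
grasp_force: 30.0
```

In contact. I release, rise, and back off for a final look.

>>> {"name": "step_arm", "arguments": {
  "targets": [
    [[0,0,0,0,0,0,1],[0,0,0,0,0,0,1],[0,0,0,0,0,0,1],[0,0,0.5,0,0,0,1],[0,0,1,0,0,0,1]]
  ]
}}

```text
t: 26.9
ee_pos: [622.0, -90.2, 292.8]
orientation: [-2.314, -2.12, 0.005]
ft_force: [0.5, -0.1, 0.7]
width: 87.8
grasp_force: 0.0
```

>>> {"name": "step_arm", "arguments": {
  "targets": [
    [[-0.5,0.5,1,0,0,0,1],[-0.8,0.8,0.8,0,0,0,1],[-0.8,0.8,0,0,0,0,1],[-0.8,0.8,0,0,0,0,1],[0,0,0,0,0,0,1]]
  ]
}}

```text
t: 27.52
ee_pos: [479.2, 52.5, 380.3]
orientation: [-2.312, -2.125, 0.001]
ft_force: [-0.1, 1.1, 0.3]
width: 87.8
grasp_force: 0.0
```

>>> {"name": "step_arm", "arguments": {
  "targets": [
    [[0,0,0,0,0,0,1],[0,0,0,0,0,0,1],[0,0,0,0,0,0,1],[0,0,0,0,0,0,1],[0,0,0,0,0,0,1]]
  ]
}}

```text
t: 28.15
ee_pos: [481.8, 50.6, 380.1]
orientation: [-2.317, -2.122, 0.0]
ft_force: [0.2, 1.1, 0.5]
width: 87.9
grasp_force: 0.0
```

```bash
python3 - <<'E'
from h import *
snap('scene','s9'); snap('side','d9')
a=cv2.imread('pics/s9.png')[170:340,130:400]; b=cv2.imread('pics/d9.png')[80:250,180:360]
c=np.hstack([a,b]); cv2.imwrite('pics/fin.png',cv2.resize(c,None,fx=1.77,fy=1.77,interpolation=cv2.INTER_CUBIC)[:600,:800])
E
```

```text
(no output)
```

View pics/fin.png

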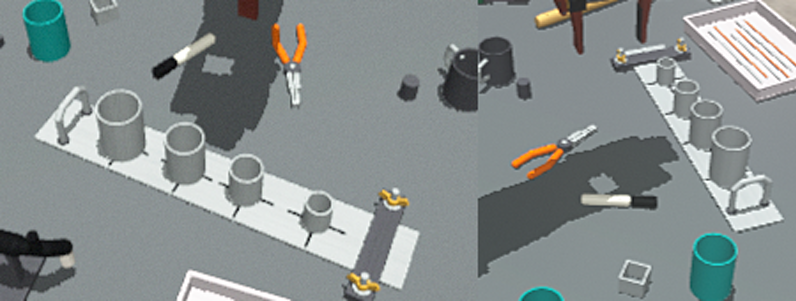

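Both views show all four tubes standing on their crosses, stepping down from the loop (left (120,125) to (318,212)). The mug stands where it was.

```bash
python3 -c "
from h import *
print(ctrl.close_job())"
```

```text
the job is handed in; nothing more can be done
None
```

I handed the job in at about 28 s: the four tubes stand upright on their crosses, each centred to about 1 mm by my last measurement before release, stepping down from tallest at the loop to shortest at the far end, and the mug was not touched.

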